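# Take the lamp module out of its bayonet collar

### The job

The lamp in the grey lamphouse is spent: turn the lamp module by its black bar knob counter-clockwise (seen from above), past the spring click until it comes free, lift it out of the collar and stand it upright in the shallow steel tray. It holds a glass lamp, so set it down gently instead of dropping it, and leave the other things on the bench where they are.

Things in the scene. Friction and masses are not known exactly. Their poses are not given: they have to be found in the camera images.
- lamphouse: Fixed grey case 110 (x) x 100 (y) x 48 mm high with a short light-port tube on its +x side (to 83 mm from the centre); origin under its centre on the bench, z up. In its top is a 41 mm wide well, floor 28 mm above the bench, in which the lamp module stands.
- collar_top (a point): Centre of the top face of the aluminium bayonet collar on the lamphouse: 75 mm in diameter, 48 to 65 mm above the bench, axes as the lamphouse. Its lip has two slots, on the +x and -x side (a white mark on the case beside each). The lamp module's two pins sit in the groove under the lip and leave only through the slots.
- module_grip (a point): Centre of the black bar knob on top of the loose lamp module (a steel cylinder 37 mm in diameter, about 140 g). The bar is 44 mm long along the module's own x, 14 mm thick along y, 26 mm high (13 mm above and below this point; the cylinder's top lies at the bar's underside). 59 mm above the foot. A half turn about z makes no difference.
- module_pins (a point): On the module's axis at its two bayonet pins, 26 mm above the foot; they stick out along the module's +x and -x, in line with the bar, to 27 mm from the axis. At the start the bar stands 0.95 to 1.15 rad clockwise (from above) of the lamphouse's x axis: locked, it lifts only 2.5 mm. It can lift out from 0.15 rad short of that axis up to the stop.
- module_foot (a point): Centre of the flat underside (37 mm in diameter) that the module stands on; 28 mm above the bench when seated, and must rise 40 mm to clear the collar. Turned counter-clockwise, the module meets a spring click (about 0.2 N m, from 0.85 to 0.35 rad short of the lamphouse's x axis), then a hard stop 0.06 rad beyond that axis.
- tray: Fixed shallow open steel tray, 130 (x) x 110 (y) x 14 mm high, walls and floor 3 mm thick; origin under its centre on the bench, so its inner floor is 3 mm above the bench.
- eyepiece_spare_mid (a point): Bystander: loose black eyepiece, 38 mm wide, 48 mm high; this point is its centre.
- lamp_box_mid (a point): Bystander: loose small carton 50 x 62 x 50 mm high; this point is its centre.
- vial_0_mid (a point): Bystander: loose glass vial with black cap, 19 mm in diameter, 52 mm high; this point is its centre.
- objective_spare_mid (a point): Bystander: loose black objective, 42 mm wide, 31 mm high; this point is its centre.

How it is judged:
By the outcome, as a careful person would: the job done as asked, in the order asked, and still so for the second after the job is handed in, with the robot touching nothing.
It also fails if it takes over 42 s, if anything falls off the work surface, if the arm or the gripper's body presses on something with over 40 N, if the wrist force passes 120 N, or if a joint passes its speed limit or range.

### The arm

A 6-joint arm with a two-finger parallel gripper is mounted at the origin on a cart in front of the work surface, level with it; the furniture and walls round the work are solid. World frame = base frame: x ahead of the robot, y to its left, z up, the work surface at z = 0. Lengths are in mm, angles in degrees, forces in N, time in s.
With the tool pointing down it reaches from about 350 to 850 mm from the base axis. Payload 8.1 kg.
Tool frame: the origin (TCP) lies between the finger pads; the fingertips stand 25 mm ahead of it and the grasp point (between the pads) lies 6 mm ahead of it (r.tcp_to_tips is the distance from the TCP to the fingertips, in mm); z points along the fingers, y is the line along which they close (so a half turn about z gives the same grasp; the last joint's range is limited). The gripper opens to 85 mm and grips with 20 to 120 N. Pads are 22 mm wide; open, the fingers measure 114 mm over their backs; the gripper's body (76 mm by 85 mm) begins 54 mm behind the grasp point. The pads swing forward as they close: fully open they stand 13 mm farther back than shut.
Start: joints at [64.378, 7.471, 85.268, -0, 87.261, -4.893], TCP at [212.354, 561.17, 256.292] pointing down, gripper open.
Joint ranges: [-169.43, 169.43], [-51.17, 129.36], [1.28, 143.12], [-76.62, 256.62], [0, 156.53], [-152.29, 152.29]. Speed limits (degrees/s): [136.94, 136.94, 159.86, 180, 180, 180].

### API

Orientations are given as [roll, pitch, yaw] about the fixed x, y, z axes, in that order (R = Rz(yaw) Ry(pitch) Rx(roll)).
In Python, from bench import r gives the robot as it stands.
- The arm moves only by the tool apply_moves, never from a script. Its arguments are lists of equal length, an entry for each row: "angular": the turn, a rotation vector about the world's x, y, z in units of 8 degrees (1.0 is 8 degrees), a list of three; "travel": the shift along the world's x, y, z in units of 40 mm (1.0 is 40 mm), a list of three; "jaw": the opening, from 0 (shut) to 1 (fully open). A call has 1 to 20 rows; each row shifts and turns the commanded pose from where the row before left it; what a row does not reach is not made up. A row lasts 1/8 s, in which the tool goes at most 62.5 mm and 10.7 degrees, less where a joint would pass 70% of its speed; a pose out of reach is approached as far as the arm can. A call is refused whole if a number of a shift passes 1 or a number of a turn 1, either way. A call with a gripper value outside its range is refused whole. The fingers move at their own pace and stop on an object; "force" is the grip in N (left out, the last holds). Time passes only in rows, so rows that do not move let the fingers close. It gives the time, the measured TCP pose, the force, the opening and the grip force at its end, in the units of the state.
- r.sense(): the state, without advancing time (a new reading comes with each control period).
- r.snapshot(name): name is "scene" or "top" or "wrist"; returns a dict with "color" (400x640x3 uint8, red, green, blue), "fx", "fy", "cx", "cy" (pixels), "distortion" ([k1, k2, p1, p2, k3] as OpenCV has them; the pictures are not rectified), "R" (3x3) and "t" (3): a world point X has camera coordinates R X + t; the wrist camera has in their place "mount" (4x4, takes a point from camera to tool coordinates, whose origin is the TCP and whose axes are the flange's). Camera axes: x right, y down, z forward; pixel columns grow to the right and rows downward; lengths in mm; the calibration is good to about 2 mm. A picture is of the moment at which its call begins: read the wrist's pose just before it. There is no depth.
- r.hand_in(): hands the job in; it is judged then, once.
The state is a dict: "time": time; "joint_pos": joint angles; "qd": joint speeds; "joint_efforts": joint torques, N m; "tool_pos": TCP position; "tcp_rot": TCP orientation; "ft_force": force on the tool from outside, world axes, zero at the start; "wrist_torque": the same for the moment, N m; "finger_gap": finger opening in mm; "grip_force": force on a finger pad.
Only numpy, scipy, OpenCV 4.12 (cv2) and the standard library are available. Lean on these libraries where they do the work, as an engineer would, in place of code of your own. Each camera call takes 0.05 s, during which the arm holds its last target. There are 200 camera calls.

## Working session

There is one attempt and no reset: what is moved stays moved. The work goes in short steps, Python scripts to look and compute and a tool call to move; the robot and the scene stay as the last step left them, time stands still between calls to the robot, and variables do not carry over. Pictures are saved under pics/ and viewed, at most 10 in all, crops included, and the job is handed in when it is done.

Besides the shell and the picture viewer there is one more tool, called after "Emit:" as name(argument=value, ...), one argument or row to a line, values as JSON. apply_moves: Moves the arm, as the interface text tells. Its arguments: {"type":"object","properties":{"angular":{"type":"array"},"travel":{"type":"array"},"jaw":{"type":"array"},"force":{"type":"number"}},"required":["angular","travel","jaw"]}

```bash
mkdir -p pics; cat > h.py <<'E'
import numpy as np, cv2
from bench import r
def snap(n,f):
    s=r.sense(); d=r.snapshot(n); cv2.imwrite('pics/'+f,d['color'][:,:,::-1]); np.savez('pics/'+f[:-4]+'.npz',**{k:np.array(v) for k,v in d.items()},tp=s['tool_pos'],tr=s['tcp_rot']); return d
def load(f): return dict(np.load('pics/'+f+'.npz'))
def K(d): return np.array([[d['fx'],0,d['cx']],[0,d['fy'],d['cy']],[0,0,1]],float)
def ray(d,uv):
    p=cv2.undistortPoints(np.array(uv,float).reshape(-1,1,2),K(d),np.array(d['distortion'],float)).reshape(-1,2)
    p=np.c_[p,np.ones(len(p))]
    if 'mount' in d:
        from scipy.spatial.transform import Rotation as Ro
        T=np.eye(4);T[:3,:3]=Ro.from_euler('xyz',d['tr'],degrees=True).as_matrix();T[:3,3]=d['tp']
        M=T@d['mount']; return M[:3,3],p@M[:3,:3].T
    R=np.array(d['R']);return -R.T@np.array(d['t']),p@R
def onz(d,uv,z):
    o,v=ray(d,uv); return o+v*((z-o[2])/v[:,2])[:,None]
E
python3 - <<'E'
from h import *
snap('top','top1.png');snap('scene','scene1.png');print(r.sense())
E
```

```text
{'time': 0.1, 'joint_pos': array([ 6.43761382e+01,  7.51101598e+00,  8.53227817e+01,  3.12201574e-04,
        8.72627892e+01, -4.89605324e+00]), 'qd': array([-0.07229471, -0.02456367, -0.12721049, -0.03630683, -0.03622069,
        0.0007919 ]), 'joint_efforts': array([ 9.15109013e-04, -5.70947957e+01, -5.01944518e+01, -1.86604630e-04,
        8.11912876e-03, -3.85200607e-06]), 'tool_pos': array([212.16559874, 560.74727225, 255.34933075]), 'tcp_rot': array([-1.79903792e+02, -8.55420791e-03,  1.59272169e+02]), 'ft_force': array([-0.13298281, -0.15782282,  0.79232459]), 'wrist_torque': array([ 0.02011325, -0.0204563 , -0.0062355 ]), 'grip_force': 0.0, 'finger_gap': 85.66458768410315}
```

View pics/top1.png

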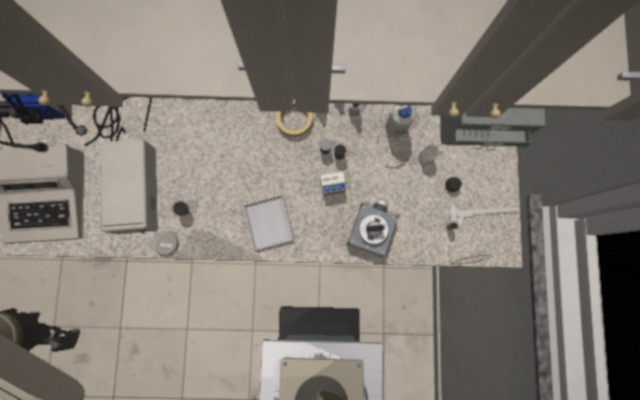

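View pics/scene1.png

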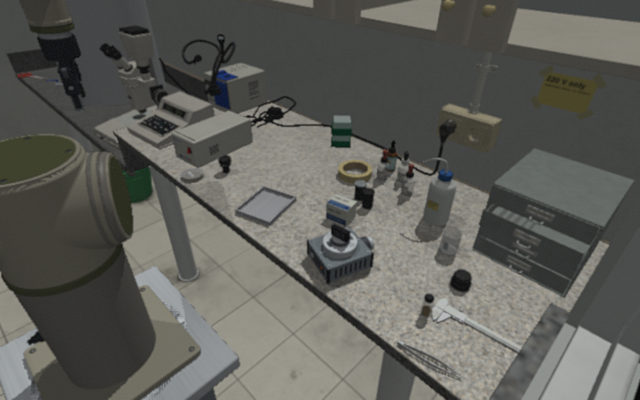

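The top view shows the collar at about (375,230), the light port at (381,206), and the tray at about (270,223). The carton at (333,183) and the other loose items are clear of the path.

```bash
python3 - <<'E'
from h import *
d=load('top1')
print(onz(d,[[375,230]],65),onz(d,[[375,228]],100),onz(d,[[381,206]],25),onz(d,[[349,243],[387,256],[397,217],[360,204]],48),onz(d,[[246,206],[281,197],[293,240],[257,250]],14))
print(onz(d,[[333,183]],50),onz(d,[[181,208]],30))
print(r.snapshot('wrist')['mount'])
E
```

```text
[[ 443.78843195 -130.1573714    65.        ]] [[ 445.697767   -125.46001969  100.        ]] [[ 513.09199233 -151.45584708   25.        ]] [[ 409.34355822  -64.24137904   48.        ]
 [ 378.01538144 -164.18898486   48.        ]
 [ 481.38951703 -190.65894191   48.        ]
 [ 513.65482512  -92.05880645   48.        ]] [[504.95842075 216.14946302  14.        ]
 [532.38314463 121.69084006  14.        ]
 [415.58637557  84.76203382  14.        ]
 [386.3451244  180.55127191  14.        ]]
[[568.28649719 -18.88683879  50.        ]] [[492.79044666 387.12407007  30.        ]]
[[ 1.24495934e-03 -9.45340372e-01 -3.26082858e-01  8.20825094e+01]
 [ 9.99999099e-01  1.34063866e-03 -6.86992014e-05 -1.25724951e+00]
 [ 5.02103415e-04 -3.26082479e-01  9.45341190e-01 -1.18139268e+02]
 [ 0.00000000e+00  0.00000000e+00  0.00000000e+00  1.00000000e+00]]
```

Emit:
apply_moves(
  angular=[
    [0,0,-0.39],
    [0,0,-0.39],
    [0,0,-0.39],
    [0,0,-0.39],
    [0,0,-0.39],
    [0,0,-0.39],
    [0,0,-0.39],
    [0,0,-0.39],
    [0,0,-0.39],
    [0,0,-0.39],
    [0,0,-0.39],
    [0,0,-0.39],
    [0,0,-0.39],
    [0,0,-0.39],
    [0,0,-0.39],
    [0,0,-0.39],
    [0,0,-0.39],
    [0,0,-0.39],
    [0,0,0],
    [0,0,0],
  ],
  travel=[
    [0.32,-0.96,0],
    [0.32,-0.96,0],
    [0.32,-0.96,0],
    [0.32,-0.96,0],
    [0.32,-0.96,0],
    [0.32,-0.96,0],
    [0.32,-0.96,0],
    [0.32,-0.96,0],
    [0.32,-0.96,0],
    [0.32,-0.96,0],
    [0.32,-0.96,0],
    [0.32,-0.96,-0.2],
    [0.32,-0.96,-0.2],
    [0.32,-0.96,-0.2],
    [0.32,-0.96,-0.2],
    [0.32,-0.96,-0.2],
    [0.32,-0.96,-0.2],
    [0.32,-0.96,-0.2],
    [0,0,0],
    [0,0,0],
  ],
  jaw=[1,1,1,1,1,1,1,1,1,1,1,1,1,1,1,1,1,1,1,1],
)

```text
time: 2.65
tool_pos: [442.4, -129.8, 200.0]
tcp_rot: [-180.0, -0.0, 103.1]
ft_force: [-1.1, -0.2, -0.7]
finger_gap: 85.5
grip_force: 0.0
```

```bash
python3 - <<'E'
from h import *
snap('wrist','w1.png');s=r.sense();print(s['tool_pos'],s['tcp_rot'],r.tcp_to_tips)
E
```

```text
[ 442.55618722 -129.39842796  200.24904441] [-1.79990434e+02 -3.02584738e-02  1.03149622e+02] 25.0
```

View pics/w1.png

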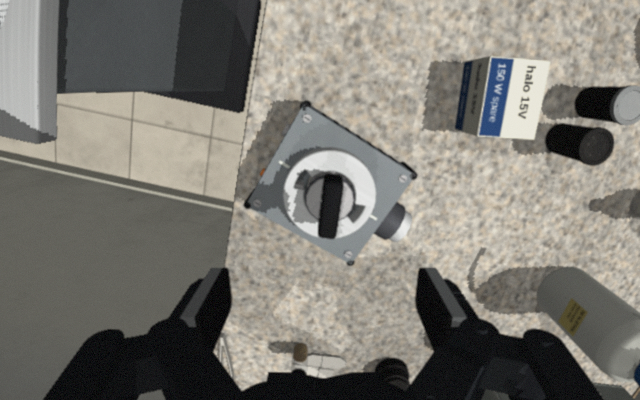

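The wrist view shows the bar knob as a dark vertical strip from about (331,175) to (329,237), the white marks at (283,163) and (375,217), and the case corners.

```bash
python3 - <<'E'
from h import *
d=load('w1');im=d['color'];g=im.max(2)
m=(g<45).astype(np.uint8); m[:,:290]=0;m[:,365:]=0;m[:160]=0;m[250:]=0
n,l,s,c=cv2.connectedComponentsWithStats(m);i=1+s[1:,4].argmax();print(s[i],c[i])
cn=cv2.findContours((l==i).astype(np.uint8),0,2)[0][0]
rect=cv2.minAreaRect(cn);print(rect)
P=onz(d,cv2.boxPoints(rect),100);print(P, P.mean(0))
M=onz(d,[[283,163],[375,217]],48);print(M,M.mean(0),np.degrees(np.arctan2(*(M[1]-M[0])[[1,0]])))
w=((im.min(2)>150)).astype(np.uint8);w[:,:275]=0;w[:,382:]=0;w[:140]=0;w[:,:][245:]=0
n,l,s,c=cv2.connectedComponentsWithStats(w);i=1+s[1:,4].argmax();print(s[i])
h=cv2.convexHull(cv2.findContours((l==i).astype(np.uint8),0,2)[0][0]).reshape(-1,2)
Q=onz(d,h,65)[:,:2].astype(np.float32);print(cv2.minEnclosingCircle(Q))
C=onz(d,[[306,104],[413,176],[350,262],[248,205]],48);print(C,C.mean(0))
E
```

```text
[ 319  174   23   64 1123] [329.79875334 204.79341051]
((330.03472900390625, 205.50242614746094), (20.137096405029297, 62.98643112182617), 3.9909121990203857)
[[ 443.95123951 -148.8481278   100.        ]
 [ 436.41320652 -102.47858407  100.        ]
 [ 449.9672088  -100.30620339  100.        ]
 [ 458.44558757 -146.60427499  100.        ]] [ 447.1943106  -124.55929756  100.        ]
[[ 405.27090876 -113.78341344   48.        ]
 [ 493.52628613 -142.82337901   48.        ]] [ 449.39859744 -128.30339622   48.        ] -18.213517320245504
[ 284  151   94   88 3430]
((451.4830322265625, -129.27664184570312), 40.852176666259766)
[[ 413.86499487  -62.939225     48.        ]
 [ 514.71859365  -99.52806476   48.        ]
 [ 483.44430807 -191.2459899    48.        ]
 [ 382.48781036 -157.31361073   48.        ]] [ 448.62892674 -127.7567226    48.        ]
```

Emit:
apply_moves(
  angular=[
    [0,0,-0.41],
    [0,0,0],
    [0,0,0],
    [0,0,0],
    [0,0,0],
    [0,0,0],
    [0,0,0],
    [0,0,0],
    [0,0,0],
    [0,0,0],
    [0,0,0],
  ],
  travel=[
    [0.15,0.04,-0.6],
    [0,0,-0.6],
    [0,0,-0.6],
    [0,0,-0.4],
    [0,0,-0.22],
    [0,0,0],
    [0,0,0],
    [0,0,0],
    [0,0,0],
    [0,0,0],
    [0,0,0],
  ],
  jaw=[0.7,0.6,0.6,0.6,0.6,0.4,0,0,0,0,0],
  force=80,
)

```text
time: 4.08
tool_pos: [449.4, -128.8, 104.4]
tcp_rot: [179.9, 0.1, 99.8]
ft_force: [-0.6, 0.1, 5.4]
finger_gap: 12.3
grip_force: 81.1
```

```bash
python3 - <<'E'
from h import *
s=r.sense();print({k:np.round(s[k],2) for k in ('time','joint_pos','tool_pos','tcp_rot','ft_force','wrist_torque','finger_gap','grip_force')})
E
```

```text
{'time': np.float64(4.08), 'joint_pos': array([-22.27,  -5.88, 115.18,  -0.  ,  70.61, -32.1 ]), 'tool_pos': array([ 449.39, -128.76,  104.42]), 'tcp_rot': array([1.7993e+02, 5.0000e-02, 9.9830e+01]), 'ft_force': array([-0.59,  0.09,  5.36]), 'wrist_torque': array([0.03, 0.2 , 0.02]), 'finger_gap': np.float64(12.26), 'grip_force': np.float64(81.07)}
```

Emit:
apply_moves(
  angular=[
    [0,0,0.3],
    [0,0,0.6],
    [0,0,0.6],
    [0,0,0.6],
    [0,0,0.6],
    [0,0,0.6],
    [0,0,0.6],
    [0,0,0.6],
    [0,0,0.6],
    [0,0,0.6],
    [0,0,0.6],
    [0,0,0.6],
    [0,0,0.5],
    [0,0,0],
    [0,0,0],
  ],
  travel=[
    [0,0,0],
    [0,0,0],
    [0,0,0],
    [0,0,0],
    [0,0,0],
    [0,0,0],
    [0,0,0],
    [0,0,0],
    [0,0,0],
    [0,0,0],
    [0,0,0],
    [0,0,0],
    [0,0,0],
    [0,0,0],
    [0,0,0],
  ],
  jaw=[0,0,0,0,0,0,0,0,0,0,0,0,0,0,0],
)

```text
time: 5.95
tool_pos: [449.8, -128.5, 104.4]
tcp_rot: [180.0, 0.1, 158.9]
ft_force: [1.5, 1.9, 5.6]
finger_gap: 12.1
grip_force: 81.0
```

```bash
python3 - <<'E'
from h import *
s=r.sense();print({k:np.round(s[k],2) for k in ('time','joint_pos','tool_pos','tcp_rot','ft_force','wrist_torque','finger_gap','grip_force')})
snap('wrist','w2.png')
im=cv2.imread('pics/w2.png');cv2.imwrite('pics/w2c.png',cv2.resize(im[60:400,170:500],None,fx=1.7,fy=1.7))
E
```

```text
{'time': np.float64(5.95), 'joint_pos': array([-2.2260e+01, -5.8700e+00,  1.1517e+02,  4.0000e-02,  7.0570e+01,
       -9.1190e+01]), 'tool_pos': array([ 449.76, -128.51,  104.41]), 'tcp_rot': array([1.7997e+02, 1.3000e-01, 1.5892e+02]), 'ft_force': array([1.47, 1.92, 5.61]), 'wrist_torque': array([ 0.47, -0.4 , -0.02]), 'finger_gap': np.float64(12.07), 'grip_force': np.float64(80.98)}
```

View pics/w2c.png

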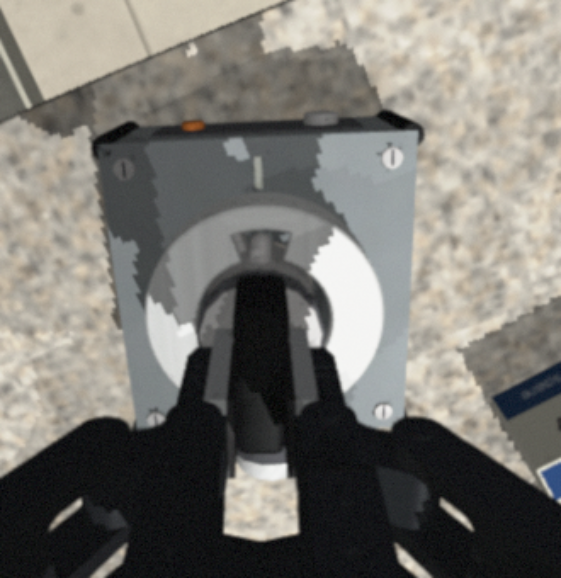

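The crop shows the bar in line with the white mark at (258,172) and the pin visible in the open slot at (262,243), so the module is free. I'll start the lift gently.

Emit:
apply_moves(
  angular=[
    [0,0,0],
    [0,0,0],
    [0,0,0],
    [0,0,0],
    [0,0,0],
  ],
  travel=[
    [0,0,0.08],
    [0,0,0.1],
    [0,0,0.1],
    [0,0,0.1],
    [0,0,0.1],
  ],
  jaw=[0,0,0,0,0],
)

```text
time: 6.62
tool_pos: [448.8, -128.6, 123.1]
tcp_rot: [-180.0, 0.0, 159.0]
ft_force: [0.9, 0.6, -1.9]
finger_gap: 12.1
grip_force: 80.1
```

Emit:
apply_moves(
  angular=[
    [0,0,0],
    [0,0,0],
    [0,0,0],
    [0,0,0],
    [0,0,0],
    [0,0,0],
    [0,0,0],
    [0,0,0],
    [0,0,0],
    [0,0,0],
    [0,0,0],
    [0,0,0],
    [0,0,0],
    [0,0,0],
    [0,0,0],
    [0,0,0],
    [0,0,0],
  ],
  travel=[
    [0,0,0.3],
    [0,0,0.3],
    [0,0,0.3],
    [0,0,0.3],
    [0,0,0.3],
    [0.02,0.4,0],
    [0.03,0.7,0],
    [0.03,0.8,0],
    [0.03,0.8,0],
    [0.03,0.8,0],
    [0.03,0.8,0],
    [0.03,0.8,0],
    [0.03,0.8,0],
    [0.03,0.7,0],
    [0.02,0.4,0],
    [0,0,0],
    [0,0,0],
  ],
  jaw=[0,0,0,0,0,0,0,0,0,0,0,0,0,0,0,0,0],
)

```text
time: 8.75
tool_pos: [459.8, 151.1, 182.4]
tcp_rot: [-180.0, -0.0, 159.0]
ft_force: [-0.1, -0.3, -1.1]
finger_gap: 12.1
grip_force: 80.2
```

```bash
python3 - <<'E'
from h import *
snap('wrist','w3.png')
E
```

```text
(no output)
```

View pics/w3.png

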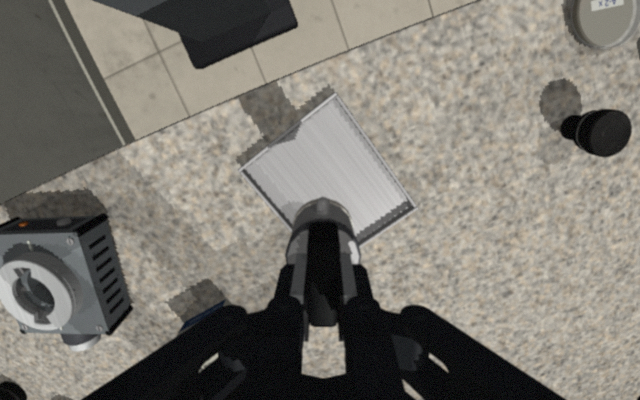

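The module is held upright. Three tray corners are visible, at (241,172), (335,94) and (414,207).

```bash
python3 - <<'E'
from h import *
d=load('w3');C=onz(d,[[241,172],[335,94],[414,207]],14);print(C,(C[0]+C[2])/2,np.linalg.norm(C[1]-C[0]),np.linalg.norm(C[2]-C[1]),d['tp'])
E
```

```text
[[421.25017225  85.46665992  14.        ]
 [388.81782853 187.25669547  14.        ]
 [508.73943261 221.31245774  14.        ]] [464.99480243 153.38955883  14.        ] 106.83196271151621 124.66349133287514 [459.75116157 151.06514274 182.44782825]
```

Emit:
apply_moves(
  angular=[
    [0,0,0],
    [0,0,0],
    [0,0,0],
    [0,0,0],
    [0,0,0],
    [0,0,0],
    [0,0,0],
    [0,0,0],
    [0,0,0],
    [0,0,0],
    [0,0,0],
  ],
  travel=[
    [0.13,0.05,-0.3],
    [0,0,-0.5],
    [0,0,-0.5],
    [0,0,-0.5],
    [0,0,-0.3],
    [0,0,-0.15],
    [0,0,-0.1],
    [0,0,-0.05],
    [0,0,-0.05],
    [0,0,0],
    [0,0,0],
  ],
  jaw=[0,0,0,0,0,0,0,0,0,0,0],
)

```text
time: 10.18
tool_pos: [465.3, 153.6, 84.9]
tcp_rot: [180.0, 0.0, 159.0]
ft_force: [-0.0, 0.1, -1.5]
finger_gap: 12.3
grip_force: 80.2
```

Emit:
apply_moves(
  angular=[
    [0,0,0],
    [0,0,0],
    [0,0,0],
    [0,0,0],
    [0,0,0],
    [0,0,0],
  ],
  travel=[
    [0,0,-0.03],
    [0,0,-0.03],
    [0,0,-0.03],
    [0,0,-0.03],
    [0,0,0],
    [0,0,0],
  ],
  jaw=[0,0,0,0,0,0],
)

```text
time: 10.92
tool_pos: [465.2, 153.6, 79.9]
tcp_rot: [-180.0, -0.0, 159.0]
ft_force: [-0.3, -0.6, -1.2]
finger_gap: 12.4
grip_force: 80.2
```

Emit:
apply_moves(
  angular=[
    [0,0,0],
    [0,0,0],
    [0,0,0],
  ],
  travel=[
    [0,0,-0.02],
    [0,0,0],
    [0,0,0],
  ],
  jaw=[0,0,0],
)

```text
time: 11.3
tool_pos: [465.4, 153.6, 79.4]
tcp_rot: [180.0, 0.0, 159.0]
ft_force: [-1.3, -0.5, 3.3]
finger_gap: 11.8
grip_force: 80.8
```

The force has changed sign, so the foot is on the tray floor. I'll open gently, then rise.

Emit:
apply_moves(
  angular=[
    [0,0,0],
    [0,0,0],
    [0,0,0],
    [0,0,0],
    [0,0,0],
    [0,0,0],
    [0,0,0],
    [0,0,0],
    [0,0,0],
    [0,0,0],
    [0,0,0],
    [0,0,0],
    [0,0,0],
  ],
  travel=[
    [0,0,0],
    [0,0,0],
    [0,0,0],
    [0,0,0],
    [0,0,0],
    [0,0,0],
    [0,0,0],
    [0,0,0.2],
    [0,0,0.5],
    [0,0,0.8],
    [0,0,1],
    [0,0,0.6],
    [0,0,0],
  ],
  jaw=[0.15,0.2,0.25,0.35,0.5,0.6,0.6,0.6,0.6,0.6,0.6,0.6,0.6],
  force=20,
)

```text
time: 12.92
tool_pos: [466.8, 153.9, 206.2]
tcp_rot: [179.8, 0.3, 159.0]
ft_force: [0.6, 0.7, -0.4]
finger_gap: 51.2
grip_force: 0.0
```

```bash
python3 - <<'E'
from h import *
snap('wrist','w4.png');snap('scene','s4.png')
a=cv2.imread('pics/w4.png');b=cv2.imread('pics/s4.png')
cv2.imwrite('pics/c4.png',np.vstack([cv2.resize(a[60:340,150:500],(560,448))[:330],cv2.resize(b[150:280,190:410],(560,330))[:268]]))
E
```

```text
(no output)
```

View pics/c4.png

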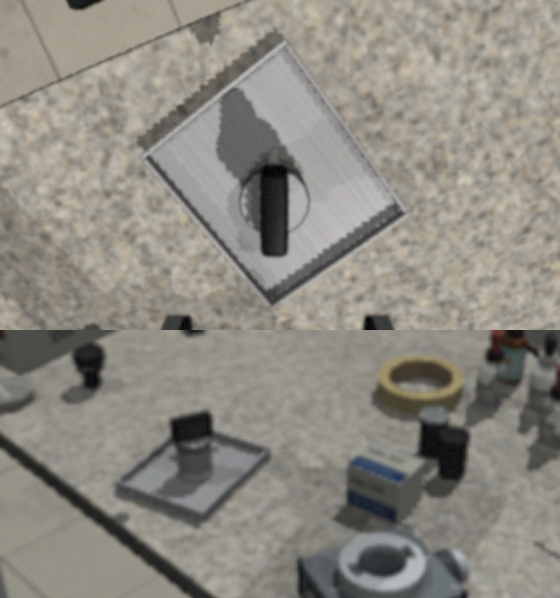

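The crops show the module standing upright near the tray's middle, with the bar at about (274,208) in the wrist crop. The collar is empty, the other things are where they were, and the gripper is clear.

```bash
python3 -c "
from bench import r
print(r.hand_in())"
```

```text
the job is handed in; nothing more can be done
None
```

The lamp module was turned counter-clockwise past the click until free, lifted out of the collar and set down gently, standing upright in the steel tray; the other things were not touched, and the job was handed in at about 13 s.

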